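# Find the full tin of paper clips by its weight

### The job

Three identical closed tins stand on the desk: one is full of paper clips, the others are nearly empty. Heft them to find the heaviest, setting each tin you do not want back upright on its spot without dropping it, and finish while still holding the heaviest tin upright, still, and more than 15 cm clear of the desk so that I can take it from you; do not put it down. Leave the other things on the desk as they are.

Things in the scene. Friction and masses are not known exactly. Their poses are not given: they have to be found in the camera images.
- tin_1: one of three identical closed metal tins: upright cylinder 56 mm in diameter, 84 mm high, bare aluminium, plain steel lid that is fixed on. Origin at the centre of its underside, z axis up through the lid. The tins weigh 0.2 to 0.75 kg, the heaviest at least 0.2 kg more than either other; neither look, name nor place tells which it is. What is inside can shift by 3 mm. A 40 N grip holds it
- tin_2: one of three identical closed metal tins: upright cylinder 56 mm in diameter, 84 mm high, bare aluminium, plain steel lid that is fixed on. Origin at the centre of its underside, z axis up through the lid. The tins weigh 0.2 to 0.75 kg, the heaviest at least 0.2 kg more than either other; neither look, name nor place tells which it is. What is inside can shift by 3 mm. A 40 N grip holds it
- tin_3: one of three identical closed metal tins: upright cylinder 56 mm in diameter, 84 mm high, bare aluminium, plain steel lid that is fixed on. Origin at the centre of its underside, z axis up through the lid. The tins weigh 0.2 to 0.75 kg, the heaviest at least 0.2 kg more than either other; neither look, name nor place tells which it is. What is inside can shift by 3 mm. A 40 N grip holds it
- desk_top: the fixed white desk top that everything stands on; its upper face is at z = 0. Origin inside the board
- eraser: blue and white eraser lying among the tins, 21x44x13 mm. A bystander, loose: leave it alone. Origin at the centre of its underside
- binder_clip: black binder clip lying among the tins, 45x32x17 mm. A bystander, loose: leave it alone. Origin at the centre of its underside
- usb_stick: black USB stick lying near the front edge of the desk, 18x52x9 mm. A bystander, loose: leave it alone. Origin at the centre of its underside
- glue_stick: red and yellow glue stick standing upright behind the tins, 28 mm across, 86 mm high. A bystander, loose: leave it alone. Origin at the centre of its underside
- jotter: yellow jotter lying behind the tins, 140x92x11 mm. A bystander, loose: leave it alone. Origin at the centre of its underside
- charger: black charger brick behind the tins, 44x62x28 mm. A bystander, loose: leave it alone. Origin at the centre of its underside
Not all that is in view belongs to the job. Leave any green or pink look-alike of the tin_1 alone.

How it is judged:
At the end, for the whole second after the job is handed in: The heaviest tin is gripped (over 2 N), underside over 0.15 m above the desk, tilt under 0.35 rad, under 0.03 m/s; the two light ones (each under 4.7 N on the desk) stand there (within 6 mm, tilt under 0.1 rad), still, untouched, within 0.05 m of their start ((((height (world z) of tin_1 above 0.15 m and angle between tin_1's own z axis and vertical below 0.35 rad and contact force between tin_1 and the fingers above 2 N and linear speed of tin_1 below 0.03 m/s) and (contact force between tin_2 and desk_top below 4.7 N and height (world z) of tin_2 between -0.006 and 0.006 m and angle between tin_2's own z axis and vertical below 0.1 rad and distance of tin_2 from where it was at the start of the episode below 0.05 m and linear speed of tin_2 below 0.02 m/s and contact force between tin_2 and the arm below 0.1 N and contact force between tin_2 and the fingers below 0.1 N) and (contact force between tin_3 and desk_top below 4.7 N and height (world z) of tin_3 between -0.006 and 0.006 m and angle between tin_3's own z axis and vertical below 0.1 rad and distance of tin_3 from where it was at the start of the episode below 0.05 m and linear speed of tin_3 below 0.02 m/s and contact force between tin_3 and the arm below 0.1 N and contact force between tin_3 and the fingers below 0.1 N)) or ((height (world z) of tin_2 above 0.15 m and angle between tin_2's own z axis and vertical below 0.35 rad and contact force between tin_2 and the fingers above 2 N and linear speed of tin_2 below 0.03 m/s) and (contact force between tin_1 and desk_top below 4.7 N and height (world z) of tin_1 between -0.006 and 0.006 m and angle between tin_1's own z axis and vertical below 0.1 rad and distance of tin_1 from where it was at the start of the episode below 0.05 m and linear speed of tin_1 below 0.02 m/s and contact force between tin_1 and the arm below 0.1 N and contact force between tin_1 and the fingers below 0.1 N) and (contact force between tin_3 and desk_top below 4.7 N and height (world z) of tin_3 between -0.006 and 0.006 m and angle between tin_3's own z axis and vertical below 0.1 rad and distance of tin_3 from where it was at the start of the episode below 0.05 m and linear speed of tin_3 below 0.02 m/s and contact force between tin_3 and the arm below 0.1 N and contact force between tin_3 and the fingers below 0.1 N)) or ((height (world z) of tin_3 above 0.15 m and angle between tin_3's own z axis and vertical below 0.35 rad and contact force between tin_3 and the fingers above 2 N and linear speed of tin_3 below 0.03 m/s) and (contact force between tin_1 and desk_top below 4.7 N and height (world z) of tin_1 between -0.006 and 0.006 m and angle between tin_1's own z axis and vertical below 0.1 rad and distance of tin_1 from where it was at the start of the episode below 0.05 m and linear speed of tin_1 below 0.02 m/s and contact force between tin_1 and the arm below 0.1 N and contact force between tin_1 and the fingers below 0.1 N) and (contact force between tin_2 and desk_top below 4.7 N and height (world z) of tin_2 between -0.006 and 0.006 m and angle between tin_2's own z axis and vertical below 0.1 rad and distance of tin_2 from where it was at the start of the episode below 0.05 m and linear speed of tin_2 below 0.02 m/s and contact force between tin_2 and the arm below 0.1 N and contact force between tin_2 and the fingers below 0.1 N)))); the arm keeps its last pose, push and grip.
It fails at once if a tin is tipped over (angle between any of tin_1, tin_2, tin_3's own z axis and vertical above 0.7 rad).
It fails at once if a tin is let go in the air, more than 20 mm above the desk ((height (world z) of tin_1 above 0.02 m and contact force between tin_1 and the fingers below 0.05 N) or (height (world z) of tin_2 above 0.02 m and contact force between tin_2 and the fingers below 0.05 N) or (height (world z) of tin_3 above 0.02 m and contact force between tin_3 and the fingers below 0.05 N)).
It fails at once if a bystander is moved more than 30 mm or knocked over (distance of any of eraser, binder_clip, usb_stick, glue_stick, jotter, charger from where it was at the start of the episode above 0.03 m or angle between glue_stick's own z axis and vertical above 0.5 rad).
It also fails if it takes over 67 s, if anything falls off the work surface, if the arm or the gripper's body presses on something with over 40 N, if the wrist force passes 120 N, or if a joint passes its speed limit or range.

### The arm

A 6-joint arm with a two-finger parallel gripper is mounted at the origin on a cart in front of the work surface, level with it; the furniture and walls round the work are solid. World frame = base frame: x ahead of the robot, y to its left, z up, the work surface at z = 0. Lengths are in m, angles in rad, forces in N, time in s.
With the tool pointing down it reaches from about 0.375 to 0.975 m from the base axis. Payload 3.8 kg.
Tool frame: the origin (TCP) lies midway between the tips of the shut fingers; the grasp point (between the pads) lies 19 mm behind it; z points along the fingers, y is the line along which they close (so a half turn about z gives the same grasp; the last joint's range is limited). The gripper opens to 85 mm and grips with 20 to 120 N. Pads are 22 mm wide; open, the fingers measure 114 mm over their backs; the gripper's body (76 mm by 85 mm) begins 54 mm behind the grasp point. The pads swing forward as they close: fully open they stand 13 mm farther back than shut.
Start: joints at [-1.326, 0.264, 1.604, -0, 1.274, -0.037], TCP at [0.188, -0.648, 0.201] pointing down, gripper open.
Joint ranges: [-2.63, 2.63], [-0.94, 2.18], [0.31, 2.57], [-1.31, 4.45], [0, 2.66], [-2.55, 2.55]. Speed limits (rad/s): [2.57, 2.57, 3.14, 3.14, 3.14, 3.14].

### API

Orientations are given as a rotation vector (axis times angle).
In Python, from workcell import bot, read_camera, camera_info, ticket gives the robot as it stands.
- The arm moves only by the tool servo_tool, never from a script. Its argument "targets" is a list of rows, each an object of numbers: "hand": the closure, from -1 (fully open) to 1 (shut); "x", "y", "z": the shift along the tool's x, y, z as a fraction of full scale; "roll": the turn about the tool's z as a fraction of full scale. In form: [{"hand": .., "x": .., "y": .., "z": .., "roll": ..}, ...]. A call has 1 to 10 rows; each row is the pose to reach, as a shift and turn from the pose commanded when the call began, along the tool's axes at that moment, turning the shorter way round; what a row does not reach only later rows make up. Full scale, the value 1, is 50 cm for a shift and 180 degrees for a turn. A row lasts 1/12 s, in which the tool goes at most 41.7 mm and 7.16 degrees, less where a joint would pass 70% of its speed; a pose out of reach is approached as far as the arm can. A call with a number of a shift or a turn outside -1 to 1 is refused whole. A call with a gripper value outside its range is refused whole. The fingers move at their own pace and stop on an object; "grip_force" is the grip in N (left out, the last holds). Time passes only in rows, so rows that repeat a pose let the fingers close. It gives the time, the measured TCP pose, the force, the opening and the grip force at its end, in the units of the state.
- bot.read_state(): the state, without advancing time (a new reading comes with each control period).
- read_camera(name): name is "side" or "top"; returns the picture (420x560x3 uint8, red, green, blue); there is no depth.
- camera_info(name): a dict with "fx", "fy", "cx", "cy" (pixels), "k1" (the pictures are not rectified: a ray, as slopes to the right and down, at radius r is drawn at 1 + k1 r^2 times it, then the intrinsics apply), "eye" and "orientation" of the camera in the world. Camera axes: x right, y down, z forward; pixel columns grow to the right and rows downward; lengths in m; the calibration is good to about 2 mm. A picture is of the moment at which its call begins. camera_info takes no time and is no camera call.
- ticket.finish_job(): hands the job in; it is judged then, once.
The state is a dict: "time": time; "q": joint angles; "joint_vel": joint speeds; "joint_torque": joint torques, N m; "tool_pos": TCP position; "tcp_rot": TCP orientation; "wrist_force": force on the tool from outside, world axes, zero at the start; "torque": the same for the moment, N m; "width": opening from 0.0 (shut) to 1.0 (fully open); "grip_force": force on a finger pad.
Only numpy, scipy, OpenCV 4.12 (cv2) and the standard library are available. Lean on these libraries where they do the work, as an engineer would, in place of code of your own. Each camera call takes 0.05 s, during which the arm holds its last target. There are 200 camera calls.

## Working session

There is one attempt and no reset: what is moved stays moved. The work goes in short steps, Python scripts to look and compute and a tool call to move; the robot and the scene stay as the last step left them, time stands still between calls to the robot, and variables do not carry over. Pictures are saved under pics/ and viewed, at most 10 in all, crops included, and the job is handed in when it is done.

Besides the shell and the picture viewer there is one more tool, called as name([rows], argument=value, ...), one row to a line, values as JSON. servo_tool: Moves the arm, as the interface text tells. Its arguments: {"type":"object","properties":{"targets":{"type":"array"},"grip_force":{"type":"number"}},"required":["targets"]}

```bash
mkdir -p pics && python3 - <<'E'
from workcell import bot, read_camera, camera_info
import cv2
for n in("top","side"):
    cv2.imwrite(f"pics/{n}0.png",cv2.cvtColor(read_camera(n),cv2.COLOR_RGB2BGR)); print(n,camera_info(n))
s=bot.read_state(); print(s)
E
```

```text
top {'fx': 537.8236517234643, 'fy': 537.8236517234643, 'cx': 281.47313613813856, 'cy': 203.23586800307285, 'k1': 0.04475302775802097, 'eye': array([0.45709962, 0.02945273, 1.30756063]), 'orientation': array([-2.16215229,  2.19515469, -0.13228601])}
side {'fx': 409.4931709443735, 'fy': 409.4931709443735, 'cx': 278.0771997225631, 'cy': 202.2684825589658, 'k1': 0.02199263648566327, 'eye': array([ 0.33088913, -0.69496284,  0.66175248]), 'orientation': array([-2.24039903,  0.42491899, -0.16785369])}
{'time': 0.1, 'q': array([-1.32590705e+00,  2.64709807e-01,  1.60524277e+00, -1.29088460e-05,
        1.27366236e+00, -3.68929060e-02]), 'joint_vel': array([ 0.0009581 , -0.00104633, -0.00427125, -0.00040099,  0.00111677,
        0.00059415]), 'joint_torque': array([-1.58924840e-04, -5.16707110e+01, -3.68590879e+01, -6.81962092e-05,
        6.33103657e-03, -3.39070800e-05]), 'tool_pos': array([ 0.18752197, -0.64769011,  0.20006212]), 'tcp_rot': array([-3.10847241e+00, -4.40883133e-01,  3.48819138e-04]), 'wrist_force': array([-0.24514001,  0.35480168,  0.38959405]), 'torque': array([ 0.00454455, -0.03671026, -0.03312502]), 'grip_force': 0.0, 'width': 1.0010073220242568}
```

View pics/top0.png

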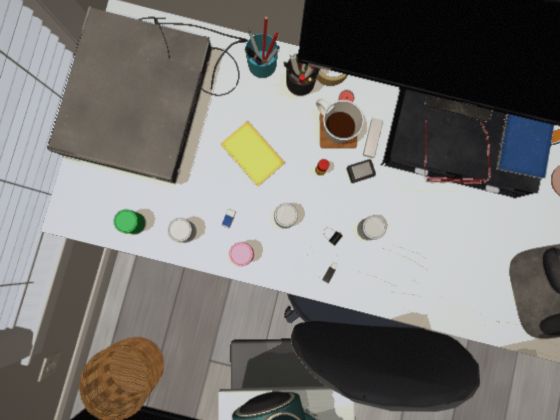

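View pics/side0.png

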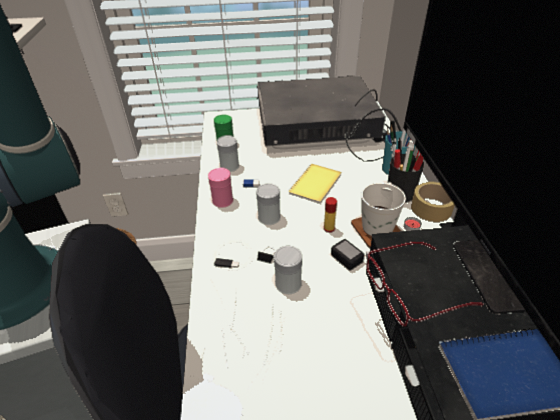

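Candidates in the top view: grey tins at (180,230), (286,215) and (373,227). The look-alikes are green at (129,222) and pink at (241,254), and the mug is at (341,122). I choose the three bare grey ones, then check them in a crop while measuring the lids.

```bash
cat > h.py <<'E'
import numpy as np, cv2
from workcell import bot, read_camera, camera_info
from scipy.spatial.transform import Rotation as R
def cam(n):
    c=camera_info(n); return c,R.from_rotvec(c['orientation']).as_matrix()
def plane(n,uv,z):
    c,M=cam(n); d=np.array([(uv[0]-c['cx'])/c['fx'],(uv[1]-c['cy'])/c['fy']]); p=d.copy()
    for _ in range(20): p=d/(1+c['k1']*(p@p))
    r=M@np.array([p[0],p[1],1]); return c['eye']+r*(z-c['eye'][2])/r[2]
def proj(n,P):
    c,M=cam(n); q=M.T@(np.array(P)-c['eye']); p=q[:2]/q[2]; p=p*(1+c['k1']*(p@p))
    return np.array([c['cx']+c['fx']*p[0],c['cy']+c['fy']*p[1]])
E
python3 - <<'E'
from h import *
im=cv2.imread('pics/top0.png'); g=cv2.cvtColor(im,cv2.COLOR_BGR2GRAY)
tiles=[]
big=cv2.resize(g,None,fx=4,fy=4,interpolation=cv2.INTER_CUBIC)
for u,v in [(180,230),(286,215),(373,227),(241,254),(129,222)]:
    x0,y0=(u-22)*4,(v-22)*4
    c=big[y0:y0+176,x0:x0+176]
    h=cv2.HoughCircles(cv2.GaussianBlur(c,(5,5),0),cv2.HOUGH_GRADIENT,1,20,param1=80,param2=12,minRadius=40,maxRadius=56)
    t=cv2.cvtColor(c,cv2.COLOR_GRAY2BGR); t=cv2.resize(im[v-22:v+22,u-22:u+22],(176,176),interpolation=cv2.INTER_CUBIC)
    a=t.copy()
    for i,q in enumerate(h[0][:2]):
        px=np.array([(q[0]+x0-1.5)/4,(q[1]+y0-1.5)/4]); P=plane('top',px,.084)
        print((u,v),px.round(1),'r',q[2]/4,P.round(4),'diam mm',1000*np.linalg.norm(plane('top',px+[q[2]/2,0],.084)-P),'side', proj('side',P).round(0),proj('side',[P[0],P[1],0]).round(0))
        cv2.circle(a,(int(q[0]),int(q[1])),int(q[2]),[(0,0,255),(255,0,0)][i],1)
    tiles.append(np.vstack([t,a]))
cv2.imwrite('pics/c1.png',cv2.resize(np.hstack(tiles),(800,320)))
for n,uv,z in [('eraser',(229,218),.013),('clip',(334,238),.01),('usb',(329,273),.009),('glue',(323,166),.086),('jot',(253,153),.011),('chg',(361,171),.028)]: print(n,plane('top',uv,z).round(3))
E
```

```text
(180, 230) [185. 231.] r 11.1 [0.5213 0.2235 0.084 ] diam mm 50.040029873338284 side [226. 143.] [229. 169.]
(180, 230) [179.2 229.2] r 11.925 [0.5255 0.2364 0.084 ] diam mm 53.73739147695624 side [226. 140.] [229. 166.]
(286, 215) [285.2 214.2] r 11.55 [ 0.556  -0.0042  0.084 ] diam mm 52.784468339481414 side [267. 189.] [269. 217.]
(286, 215) [294. 214.] r 11.65 [ 0.5563 -0.0242  0.084 ] diam mm 53.26906056575722 side [271. 195.] [272. 222.]
(373, 227) [375.  226.8] r 12.475 [ 0.5245 -0.2085  0.084 ] diam mm 56.953360663209644 side [288. 256.] [289. 284.]
(373, 227) [368.  228.5] r 11.375 [ 0.5207 -0.1924  0.084 ] diam mm 51.92302966482824 side [283. 251.] [284. 279.]
(241, 254) [241.  253.2] r 12.675 [0.4691 0.0974 0.084 ] diam mm 57.29075737466637 side [219. 174.] [223. 201.]
(129, 222) [125.  220.5] r 11.725 [0.5472 0.3581 0.084 ] diam mm 52.41645877877526 side [222. 118.] [225. 143.]
(129, 222) [134.  222.5] r 11.2 [0.5424 0.338  0.084 ] diam mm 50.13424260857856 side [222. 121.] [225. 147.]
eraser [0.555 0.129 0.013]
clip [ 0.503 -0.123  0.01 ]
usb [ 0.419 -0.109  0.009]
glue [ 0.666 -0.093  0.086]
jot [0.713 0.07  0.011]
chg [ 0.662 -0.19   0.028]
```

View pics/c1.png

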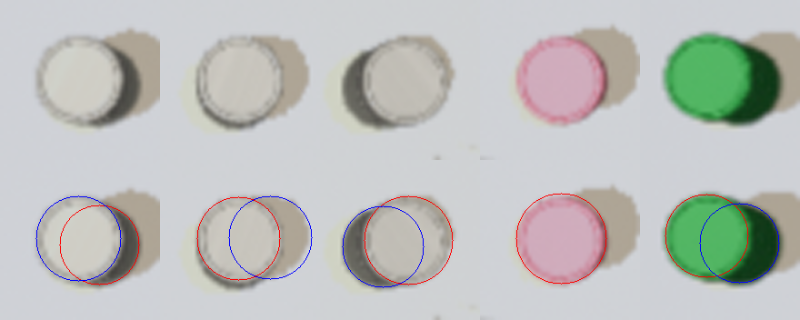

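The lids sit at (179,229), (285,214) and (375,227), shown as the blue, red and red circles. Their diameters fit, and they reproject onto the three grey tins in the side view. Before sweeping I'll check how high the chair back is.

```bash
python3 - <<'E'
from h import *
for uv in [(292,340),(385,322),(478,375),(400,405),(290,300)]:
    for z in (-.3,-.1,0,.1,.2,.3,.4): 
        P=plane('top',uv,z); print(uv,z,P[:2].round(2),proj('side',P).round(0),end=' | ')
    print()
Rm=R.from_rotvec(bot.read_state()['tcp_rot']).as_matrix(); print(Rm.round(3))
p=bot.read_state()['tool_pos']
for t in [(.5245,-.2085,.2),(.188,-.648,.3)]: print(Rm.T@(np.array(t)-p)/.5)
print(np.degrees(np.arctan2(Rm[1,0],Rm[0,0])))
E
```

```text
(292, 340) -0.3 [ 0.22 -0.03] [154. 341.] | (292, 340) -0.1 [ 0.25 -0.02] [148. 287.] | (292, 340) 0 [ 0.26 -0.02] [145. 255.] | (292, 340) 0.1 [ 0.28 -0.01] [140. 219.] | (292, 340) 0.2 [ 0.29 -0.01] [136. 177.] | (292, 340) 0.3 [ 0.31 -0.01] [130. 128.] | (292, 340) 0.4 [ 0.32 -0.  ] [123.  70.] | 
(385, 322) -0.3 [ 0.27 -0.3 ] [194. 442.] | (385, 322) -0.1 [ 0.29 -0.26] [186. 374.] | (385, 322) 0 [ 0.3  -0.24] [181. 334.] | (385, 322) 0.1 [ 0.31 -0.22] [176. 289.] | (385, 322) 0.2 [ 0.32 -0.2 ] [170. 238.] | (385, 322) 0.3 [ 0.34 -0.18] [162. 179.] | (385, 322) 0.4 [ 0.35 -0.16] [154. 109.] | 
(478, 375) -0.3 [ 0.11 -0.57] [131. 656.] | (478, 375) -0.1 [ 0.15 -0.49] [122. 556.] | (478, 375) 0 [ 0.18 -0.45] [118. 498.] | (478, 375) 0.1 [ 0.2  -0.42] [112. 434.] | (478, 375) 0.2 [ 0.22 -0.38] [106. 362.] | (478, 375) 0.3 [ 0.24 -0.34] [ 98. 280.] | (478, 375) 0.4 [ 0.26 -0.31] [ 89. 187.] | 
(400, 405) -0.3 [ 0.03 -0.34] [ 77. 510.] | (400, 405) -0.1 [ 0.08 -0.29] [ 71. 432.] | (400, 405) 0 [ 0.11 -0.27] [ 68. 387.] | (400, 405) 0.1 [ 0.14 -0.25] [ 64. 336.] | (400, 405) 0.2 [ 0.16 -0.22] [ 59. 279.] | (400, 405) 0.3 [ 0.19 -0.2 ] [ 54. 213.] | (400, 405) 0.4 [ 0.22 -0.18] [ 47. 136.] | 
(290, 300) -0.3 [ 0.33 -0.02] [197. 325.] | (290, 300) -0.1 [ 0.35 -0.02] [191. 273.] | (290, 300) 0 [ 0.36 -0.01] [187. 242.] | (290, 300) 0.1 [ 0.36 -0.01] [182. 207.] | (290, 300) 0.2 [ 0.37 -0.01] [177. 167.] | (290, 300) 0.3 [ 0.38 -0.  ] [171. 119.] | (290, 300) 0.4 [ 0.39 -0.  ] [164.  63.] | 
[[ 0.961  0.278 -0.001]
 [ 0.278 -0.961  0.002]
 [ 0.    -0.002 -1.   ]]
[ 0.89162803 -0.6563275   0.00150643]
[ 0.00075845  0.00045716 -0.19987704]
16.14514352776974
```

servo_tool([
  {"hand":-1,"x":0,"y":0,"z":-0.1,"roll":0},
  {"hand":-1,"x":0,"y":0,"z":-0.2,"roll":0},
  {"hand":-1,"x":0.89,"y":-0.656,"z":-0.2,"roll":0.09},
  {"hand":-1,"x":0.89,"y":-0.656,"z":-0.2,"roll":0.09},
  {"hand":-1,"x":0.89,"y":-0.656,"z":-0.2,"roll":0.09},
  {"hand":-1,"x":0.89,"y":-0.656,"z":-0.2,"roll":0.09},
  {"hand":-1,"x":0.89,"y":-0.656,"z":-0.2,"roll":0.09},
  {"hand":-1,"x":0.89,"y":-0.656,"z":-0.2,"roll":0.09},
  {"hand":-1,"x":0.89,"y":-0.656,"z":-0.2,"roll":0.09},
  {"hand":-1,"x":0.89,"y":-0.656,"z":-0.2,"roll":0.09},
], grip_force=40)

```text
time: 0.93
tool_pos: [0.3909, -0.3819, 0.2943]
tcp_rot: [-3.141, 0.002, 0.001]
wrist_force: [0.8, -0.0, 0.1]
width: 1.0
grip_force: 0.0
```

servo_tool([
  {"hand":-1,"x":0.267,"y":-0.347,"z":0.2,"roll":0},
  {"hand":-1,"x":0.267,"y":-0.347,"z":0.2,"roll":0},
  {"hand":-1,"x":0.267,"y":-0.347,"z":0.2,"roll":0},
  {"hand":-1,"x":0.267,"y":-0.347,"z":0.2,"roll":0},
  {"hand":-1,"x":0.267,"y":-0.347,"z":0.2,"roll":0},
  {"hand":-1,"x":0.267,"y":-0.347,"z":0.2,"roll":0},
  {"hand":-1,"x":0.267,"y":-0.347,"z":0.2,"roll":0},
  {"hand":-1,"x":0.267,"y":-0.347,"z":0.2,"roll":0},
  {"hand":-1,"x":0.267,"y":-0.347,"z":0.2,"roll":0},
  {"hand":-1,"x":0.267,"y":-0.347,"z":0.2,"roll":0},
])

```text
time: 1.77
tool_pos: [0.5239, -0.2116, 0.1953]
tcp_rot: [3.141, -0.003, 0.001]
wrist_force: [0.5, -1.0, -0.5]
width: 1.0
grip_force: 0.0
```

```bash
python3 - <<'E'
from h import *
im=cv2.cvtColor(read_camera('side'),cv2.COLOR_RGB2BGR); cv2.imwrite('pics/s1.png',im[120:400,100:520])
s=bot.read_state(); print(s['tool_pos'],s['tcp_rot'],s['q'],s['time'],s['wrist_force'])
E
```

```text
[ 0.52390431 -0.211868    0.19557028] [ 3.14065611e+00 -3.92263527e-03  1.88139905e-03] [-4.28134380e-01  5.96367506e-02  1.85018416e+00 -3.75244791e-04
  1.23029468e+00  1.14528497e+00] 1.8167 [-0.99129488 -0.24376804  0.32247088]
```

View pics/s1.png

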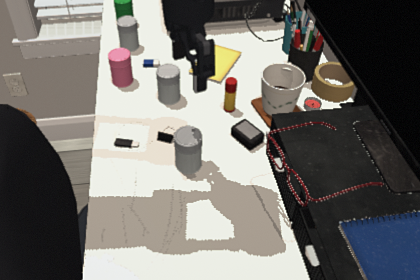

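The open gripper hangs above tin C, near crop (195,75), with the tin at crop (188,150). I'll compare the fingertips with their projection.

```bash
python3 - <<'E'
from h import *
print([ (proj('side',p)-[100,120]).round(0) for p in [(.524,-.262,.208),(.524,-.16,.208),(.524,-.21,.195),(.5245,-.2085,.084)]])
im=cv2.imread('pics/s1.png')[20:190,120:260]; cv2.imwrite('pics/s1c.png',cv2.resize(im,None,fx=3.5,fy=3.5,interpolation=cv2.INTER_CUBIC))
E
```

```text
[array([200., 107.]), array([177.,  70.]), array([188.,  93.]), array([188., 136.])]
```

View pics/s1c.png

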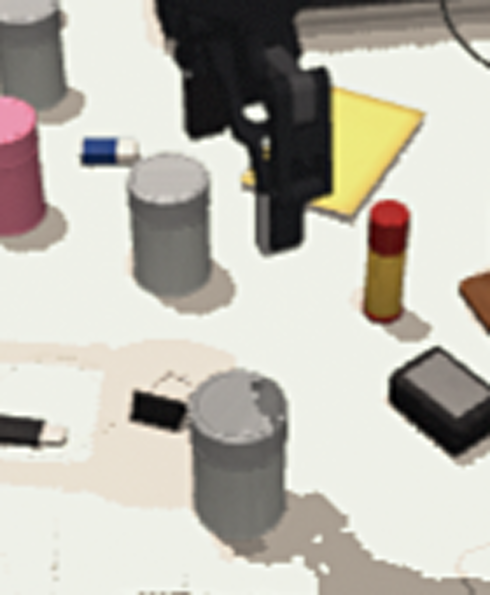

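Both fingertips appear about 12–16 px higher than expected. I'll descend partway, still clear of the lid by design, and look again.

servo_tool([
  {"hand":-1,"x":0,"y":-0.007,"z":0.0,"roll":0},
  {"hand":-1,"x":0,"y":-0.007,"z":0.06,"roll":0},
  {"hand":-1,"x":0,"y":-0.007,"z":0.12,"roll":0},
  {"hand":-1,"x":0,"y":-0.007,"z":0.18,"roll":0},
  {"hand":-1,"x":0,"y":-0.007,"z":0.23,"roll":0},
  {"hand":-1,"x":0,"y":-0.007,"z":0.27,"roll":0},
  {"hand":-1,"x":0,"y":-0.007,"z":0.27,"roll":0},
  {"hand":-1,"x":0,"y":-0.007,"z":0.27,"roll":0},
])

```text
time: 2.48
tool_pos: [0.5228, -0.2072, 0.0591]
tcp_rot: [-3.141, 0.004, 0.003]
wrist_force: [0.4, -0.1, 0.4]
width: 0.998
grip_force: 0.0
```

```bash
python3 - <<'E'
from h import *
im=cv2.cvtColor(read_camera('side'),cv2.COLOR_RGB2BGR)[150:320,220:360]; cv2.imwrite('pics/s2.png',cv2.resize(im,None,fx=3.5,fy=3.5,interpolation=cv2.INTER_CUBIC))
s=bot.read_state(); print(s['tool_pos'],s['tcp_rot'],s['time'],s['wrist_force'])
x,y,z=s['tool_pos']
print([ ((proj('side',p)-[220,150])*3.5).round(0) for p in [(x,y-.057,z+.013),(x,y+.057,z+.013),(x,y,z)]])
E
```

```text
[ 0.52433628 -0.2077518   0.06062513] [ 3.14124217e+00 -3.05632271e-03  1.29423894e-03] 2.5333 [0.60571124 0.15294743 1.46780367]
[array([280., 460.]), array([201., 313.]), array([239., 399.])]
```

View pics/s2.png

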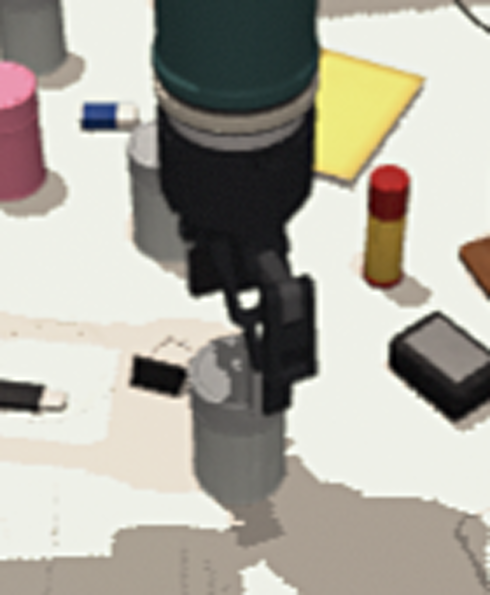

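The near fingertip is around (275,405), about level with the lid, so open fingers sit well behind the TCP. I'll go down to TCP z≈0.026, which leaves the body about 15 mm above the lid, and close.

servo_tool([
  {"hand":-1,"x":0,"y":0,"z":0.03,"roll":0},
  {"hand":-1,"x":0,"y":0,"z":0.06,"roll":0},
  {"hand":-1,"x":0,"y":0,"z":0.068,"roll":0},
  {"hand":-1,"x":0,"y":0,"z":0.068,"roll":0},
  {"hand":1,"x":0,"y":0,"z":0.068,"roll":0},
  {"hand":1,"x":0,"y":0,"z":0.068,"roll":0},
  {"hand":1,"x":0,"y":0,"z":0.068,"roll":0},
  {"hand":1,"x":0,"y":0,"z":0.068,"roll":0},
  {"hand":1,"x":0,"y":0,"z":0.068,"roll":0},
  {"hand":1,"x":0,"y":0,"z":0.068,"roll":0},
], grip_force=40)

```text
time: 3.37
tool_pos: [0.5254, -0.2073, 0.0277]
tcp_rot: [3.141, -0.001, 0.004]
wrist_force: [-1.6, 0.8, 6.7]
width: 0.653
grip_force: 42.3
```

```bash
python3 - <<'E'
from h import *
im=cv2.cvtColor(read_camera('side'),cv2.COLOR_RGB2BGR)[150:320,220:360]; cv2.imwrite('pics/s3.png',cv2.resize(im,None,fx=3.5,fy=3.5,interpolation=cv2.INTER_CUBIC))
s=bot.read_state(); print(s)
E
```

```text
{'time': 3.4167, 'q': array([-4.20195179e-01,  2.25800577e-01,  1.99861213e+00,  4.26302802e-04,
        9.14359825e-01,  1.15128836e+00]), 'joint_vel': array([-1.01472625e-03, -1.23200264e-04,  6.64166342e-04,  3.34164644e-04,
       -4.19092626e-04, -4.22372619e-05]), 'joint_torque': array([-7.91639853e-01, -3.99609983e+01, -2.87806910e+01, -2.79729478e-01,
       -5.24038319e-01, -2.06418139e-03]), 'tool_pos': array([ 0.52546141, -0.20736751,  0.0277087 ]), 'tcp_rot': array([ 3.14074857e+00, -1.48699527e-03,  4.26043076e-03]), 'wrist_force': array([-0.92572864,  0.91400519,  6.12693427]), 'torque': array([ 0.16824997,  0.1859697 , -0.07534966]), 'grip_force': 42.25800684357978, 'width': 0.6548492487732656}
```

View pics/s3.png

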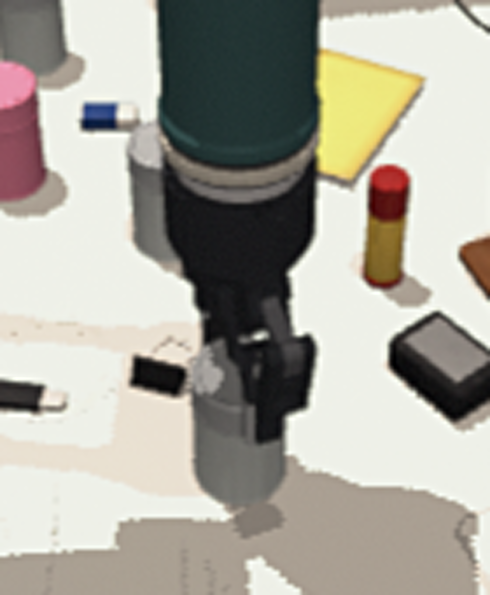

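The tin is gripped at an opening of about 55.7 mm, with the near pad on its upper third. I'll lift about 15 mm to weigh it.

servo_tool([
  {"hand":1,"x":0,"y":0,"z":-0.01,"roll":0},
  {"hand":1,"x":0,"y":0,"z":-0.02,"roll":0},
  {"hand":1,"x":0,"y":0,"z":-0.03,"roll":0},
  {"hand":1,"x":0,"y":0,"z":-0.03,"roll":0},
  {"hand":1,"x":0,"y":0,"z":-0.03,"roll":0},
  {"hand":1,"x":0,"y":0,"z":-0.03,"roll":0},
  {"hand":1,"x":0,"y":0,"z":-0.03,"roll":0},
  {"hand":1,"x":0,"y":0,"z":-0.03,"roll":0},
])

```text
time: 4.08
tool_pos: [0.5236, -0.2069, 0.0402]
tcp_rot: [-3.141, 0.002, 0.001]
wrist_force: [-0.3, -0.1, -2.8]
width: 0.65
grip_force: 43.2
```

```bash
cat > w.py <<'E'
from h import *
import time
im=read_camera('side'); F=[]; T=[]
for i in range(6):
    s=bot.read_state(); F.append(s['wrist_force']); T.append(s['joint_torque'][1:3]); read_camera('top')
print(np.mean(F,0).round(2),np.std(F,0).round(2),np.mean(T,0).round(2),s['tool_pos'],s['tcp_rot'],s['width'],s['grip_force'],s['time'])
E
python3 w.py
```

```text
[-0.03 -0.15 -3.  ] [0.52 0.77 0.41] [-44.43 -32.4 ] [ 0.52396803 -0.20699712  0.04055655] [-3.14150899e+00  1.47577153e-03  2.36005778e-04] 0.6491264565377963 43.219657802656 4.3833
```

Tin C weighs about 3 N (0.3 kg), so it is a light one. Setting it back.

servo_tool([
  {"hand":1,"x":0,"y":0,"z":0.01,"roll":0},
  {"hand":1,"x":0,"y":0,"z":0.02,"roll":0},
  {"hand":1,"x":0,"y":0,"z":0.026,"roll":0},
  {"hand":1,"x":0,"y":0,"z":0.028,"roll":0},
  {"hand":1,"x":0,"y":0,"z":0.028,"roll":0},
  {"hand":1,"x":0,"y":0,"z":0.028,"roll":0},
])

```text
time: 4.93
tool_pos: [0.5244, -0.207, 0.0278]
tcp_rot: [-3.141, 0.002, -0.001]
wrist_force: [-2.9, 1.6, 6.7]
width: 0.652
grip_force: 43.9
```

Contact confirmed (+6.7 N upward). I'll open and rise to TCP z ≈ 0.2.

servo_tool([
  {"hand":-1,"x":0,"y":0,"z":0,"roll":0},
  {"hand":-1,"x":0,"y":0,"z":0,"roll":0},
  {"hand":-1,"x":0,"y":0,"z":0,"roll":0},
  {"hand":-1,"x":0,"y":0,"z":0,"roll":0},
  {"hand":-1,"x":0,"y":0,"z":-0.03,"roll":0},
  {"hand":-1,"x":0,"y":0,"z":-0.1,"roll":0},
  {"hand":-1,"x":0,"y":0,"z":-0.18,"roll":0},
  {"hand":-1,"x":0,"y":0,"z":-0.26,"roll":0},
  {"hand":-1,"x":0,"y":0,"z":-0.34,"roll":0},
  {"hand":-1,"x":0,"y":0,"z":-0.34,"roll":0},
])

```text
time: 5.77
tool_pos: [0.5296, -0.2095, 0.207]
tcp_rot: [3.135, -0.002, 0.024]
wrist_force: [1.4, -0.7, 0.9]
width: 1.001
grip_force: 0.0
```

```bash
python3 w.py
```

```text
[-0.42  0.12 -0.2 ] [0.4  0.39 0.48] [-40.96 -37.68] [ 0.52259015 -0.20641327  0.19424456] [-3.13988960e+00  1.54932008e-03  5.85493186e-03] 1.0003053469327496 0.0 6.0667
```

servo_tool([
  {"hand":-1,"x":0.067,"y":-0.404,"z":0,"roll":0},
  {"hand":-1,"x":0.067,"y":-0.404,"z":0,"roll":0},
  {"hand":-1,"x":0.067,"y":-0.404,"z":0,"roll":0},
  {"hand":-1,"x":0.067,"y":-0.404,"z":0,"roll":0},
  {"hand":-1,"x":0.067,"y":-0.404,"z":0,"roll":0},
  {"hand":-1,"x":0.067,"y":-0.404,"z":0,"roll":0},
  {"hand":-1,"x":0.067,"y":-0.404,"z":0,"roll":0},
  {"hand":-1,"x":0.067,"y":-0.404,"z":0,"roll":0},
  {"hand":-1,"x":0.067,"y":-0.404,"z":0,"roll":0},
])

```text
time: 6.87
tool_pos: [0.5571, -0.0061, 0.1957]
tcp_rot: [3.141, -0.003, -0.003]
wrist_force: [-0.0, 0.3, 0.6]
width: 1.002
grip_force: 0.0
```

```bash
python3 - <<'E'
from h import *
g=cv2.cvtColor(read_camera('side'),cv2.COLOR_RGB2BGR)[200:320,220:360]; a=cv2.cvtColor(read_camera('top'),cv2.COLOR_RGB2BGR)[190:270,150:410]
o=cv2.imread('pics/side0.png')[200:320,220:360]
cv2.imwrite('pics/s4.png',np.vstack([np.hstack([cv2.resize(o,(400,343)),cv2.resize(g,(400,343))]),cv2.resize(a,(800,246))]))
s=bot.read_state(); print(s['tool_pos'],s['tcp_rot'],s['time'],s['wrist_force'])
E
```

```text
[ 0.55739152 -0.00648054  0.19621737] [ 3.14133887e+00 -4.66010718e-03 -1.20189698e-03] 6.9667 [ 0.43982382  0.17987226 -0.41778601]
```

View pics/s4.png

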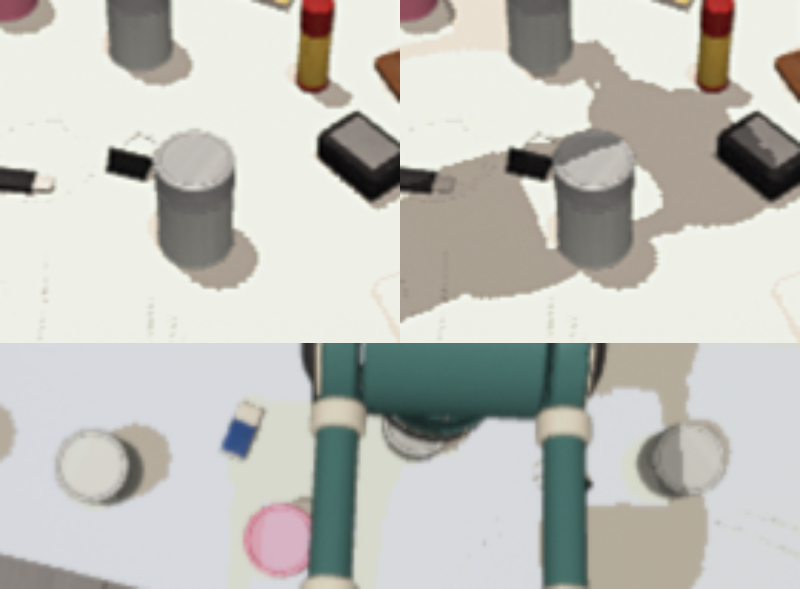

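Tin C stands upright where it was, and the gripper is over tin B. Descend and grip.

servo_tool([
  {"hand":-1,"x":-0.003,"y":-0.004,"z":0.06,"roll":0},
  {"hand":-1,"x":-0.003,"y":-0.004,"z":0.13,"roll":0},
  {"hand":-1,"x":-0.003,"y":-0.004,"z":0.2,"roll":0},
  {"hand":-1,"x":-0.003,"y":-0.004,"z":0.26,"roll":0},
  {"hand":-1,"x":-0.003,"y":-0.004,"z":0.31,"roll":0},
  {"hand":-1,"x":-0.003,"y":-0.004,"z":0.335,"roll":0},
  {"hand":-1,"x":-0.003,"y":-0.004,"z":0.335,"roll":0},
  {"hand":-1,"x":-0.003,"y":-0.004,"z":0.335,"roll":0},
  {"hand":-1,"x":-0.003,"y":-0.004,"z":0.335,"roll":0},
])

```text
time: 7.72
tool_pos: [0.558, -0.0036, 0.0311]
tcp_rot: [3.141, -0.003, 0.005]
wrist_force: [-0.0, -1.0, 0.5]
width: 1.002
grip_force: 0.0
```

servo_tool([
  {"hand":1,"x":0,"y":0,"z":0,"roll":0},
  {"hand":1,"x":0,"y":0,"z":0,"roll":0},
  {"hand":1,"x":0,"y":0,"z":0,"roll":0},
  {"hand":1,"x":0,"y":0,"z":0,"roll":0},
  {"hand":1,"x":0,"y":0,"z":0,"roll":0},
  {"hand":1,"x":0,"y":0,"z":0,"roll":0},
  {"hand":1,"x":0,"y":0,"z":0,"roll":0},
], grip_force=40)

```text
time: 8.3
tool_pos: [0.558, -0.0034, 0.0314]
tcp_rot: [3.141, -0.001, 0.006]
wrist_force: [-0.1, -2.0, 7.2]
width: 0.654
grip_force: 42.2
```

servo_tool([
  {"hand":1,"x":0,"y":0,"z":-0.01,"roll":0},
  {"hand":1,"x":0,"y":0,"z":-0.02,"roll":0},
  {"hand":1,"x":0,"y":0,"z":-0.03,"roll":0},
  {"hand":1,"x":0,"y":0,"z":-0.03,"roll":0},
  {"hand":1,"x":0,"y":0,"z":-0.03,"roll":0},
  {"hand":1,"x":0,"y":0,"z":-0.03,"roll":0},
  {"hand":1,"x":0,"y":0,"z":-0.03,"roll":0},
  {"hand":1,"x":0,"y":0,"z":-0.03,"roll":0},
])

```text
time: 8.97
tool_pos: [0.5558, -0.003, 0.0437]
tcp_rot: [-3.142, 0.001, 0.001]
wrist_force: [-1.0, -0.9, -6.5]
width: 0.653
grip_force: 44.0
```

```bash
python3 w.py
```

```text
[-0.16  0.15 -5.96] [0.57 0.41 0.59] [-45.2  -33.84] [ 0.55615783 -0.00306294  0.04408403] [-3.14157548e+00  1.50686624e-03  2.26601798e-04] 0.6548965842712919 43.96287666633725 9.2667
```

Tin B weighs about 6 N, well above tin C's 3 N and above the 4.7 N limit for a light tin. I'll raise it 20 cm and weigh again with more samples.

servo_tool([
  {"hand":1,"x":0,"y":0,"z":-0.03,"roll":0},
  {"hand":1,"x":0,"y":0,"z":-0.07,"roll":0},
  {"hand":1,"x":0,"y":0,"z":-0.12,"roll":0},
  {"hand":1,"x":0,"y":0,"z":-0.17,"roll":0},
  {"hand":1,"x":0,"y":0,"z":-0.22,"roll":0},
  {"hand":1,"x":0,"y":0,"z":-0.27,"roll":0},
  {"hand":1,"x":0,"y":0,"z":-0.32,"roll":0},
  {"hand":1,"x":0,"y":0,"z":-0.36,"roll":0},
  {"hand":1,"x":0,"y":0,"z":-0.39,"roll":0},
  {"hand":1,"x":0,"y":0,"z":-0.4,"roll":0},
])

```text
time: 10.15
tool_pos: [0.5579, -0.0031, 0.2478]
tcp_rot: [3.141, -0.001, 0.009]
wrist_force: [0.1, 0.1, -5.1]
width: 0.653
grip_force: 45.1
```

servo_tool([
  {"hand":1,"x":0,"y":0,"z":0,"roll":0},
  {"hand":1,"x":0,"y":0,"z":0,"roll":0},
  {"hand":1,"x":0,"y":0,"z":0,"roll":0},
  {"hand":1,"x":0,"y":0,"z":0,"roll":0},
  {"hand":1,"x":0,"y":0,"z":0,"roll":0},
  {"hand":1,"x":0,"y":0,"z":0,"roll":0},
])

```text
time: 10.65
tool_pos: [0.5557, -0.003, 0.243]
tcp_rot: [-3.141, 0.001, 0.003]
wrist_force: [1.3, -0.9, -5.6]
width: 0.654
grip_force: 45.0
```

```bash
python3 w.py && python3 w.py && python3 w.py && python3 - <<'E'
from h import *
g=cv2.cvtColor(read_camera('side'),cv2.COLOR_RGB2BGR)
cv2.imwrite('pics/s5.png',g); print(proj('side',[.556,-.004,.2]))
E
```

```text
[ 0.32  0.01 -6.07] [0.38 0.22 0.63] [-41.32 -40.42] [ 0.55626303 -0.00305095  0.24416376] [-3.14159149e+00  1.41623585e-03 -6.19045249e-05] 0.6508806807015023 45.04961460828781 10.95
[-0.06  0.03 -5.97] [0.35 0.36 0.32] [-41.39 -40.52] [ 0.55622551 -0.00306568  0.24421118] [ 3.14158715e+00 -1.50642728e-03  1.39537400e-04] 0.6489275434992827 45.049388129264116 11.3
[ 0.2   0.11 -5.64] [0.79 0.43 0.35] [-41.42 -40.54] [ 0.55622376 -0.00307429  0.24416225] [-3.14157872e+00  1.51378332e-03 -4.19917848e-05] 0.65131088116548 45.04974815994501 11.65
[265.25817557 145.84565288]
```

View pics/s5.png

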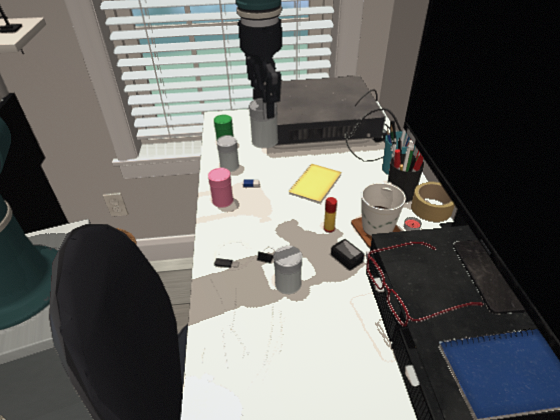

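The side view shows tin B hanging upright at (264,125), its underside about 0.2 m up, with tins A (229,155) and C (288,270) standing untouched. At about 0.6 kg, B must be the heaviest: a heavier A would need at least 0.8 kg, over the 0.75 kg limit.

```bash
python3 -c "
from workcell import ticket
print(ticket.finish_job())"
```

```text
the job is handed in; nothing more can be done
None
```

The arm is holding the middle tin (about 0.6 kg) upright and still, about 20 cm above the desk; I put the right-hand one (about 0.3 kg) back on its spot, and never lifted the left-hand one, since to be heaviest it would need at least 0.8 kg, over the 0.75 kg maximum.

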